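# Rebuild the washed cutter stack on its splined hub

### The arm

A 7-joint arm with a two-finger parallel gripper is mounted at the origin on the work surface. World frame = base frame: x ahead of the robot, y to its left, z up, the work surface at z = 0. Lengths are in m, angles in rad, forces in N, time in s.
With the tool pointing down it reaches from about 0.4 to 0.875 m from the base axis. Payload 19.3 kg.
Tool frame: the origin (TCP) lies between the finger pads; the fingertips stand 25 mm ahead of it and the grasp point (between the pads) lies 6 mm ahead of it; z points along the fingers, y is the direction in which the jaws open and shut (so a half turn about z gives the same grasp; the last joint's range is limited). The gripper opens to 85 mm and grips with 20 to 120 N. Pads are 22 mm wide; open, the fingers measure 114 mm over their backs; the gripper's body (76 mm by 85 mm) begins 54 mm behind the grasp point. The pads swing forward as they close: fully open they stand 13 mm farther back than shut.
Start: joints at [-1.262, 0.521, -0.036, 1.599, 0.021, 1.021, -0.113], TCP at [0.231, 0.581, 0.256] pointing down, gripper open.
Joint ranges: [-2.91, 2.91], [-0.3, 2.13], [-1.5, 1.42], [0.17, 2.43], [-1.26, 4.41], [0.16, 1.93], [-2.52, 2.52]. Speed limits (rad/s): [1.89, 1.89, 2.39, 2.39, 3.01, 3.01, 3.01].

### API

Orientations are given as a 3x3 rotation matrix whose columns are the frame's x, y, z axes.
In Python, from workcell import arm, eyes gives the robot as it stands.
- The arm moves only by the tool apply_moves, never from a script. Its argument "plan" is one flat list of numbers, 6 for each row, row after row: the shift along the world's x, y, z in mm, then the turn, a rotation vector about the world's x, y, z in degrees. A call has 1 to 20 rows; each row is the pose to reach, as a shift and turn from the pose commanded when the call began; what a row does not reach only later rows make up. A row lasts 1/8 s, in which the tool goes at most 62.5 mm and 10.7 degrees, less where a joint would pass 70% of its speed; a pose out of reach is approached as far as the arm can. A call with a gripper value outside its range is refused whole. "jaw" is the gripper's target within -1 to 1 (shut at 1, half-way at 0, fully open at -1), set as the call begins (left out, the last holds). The fingers move at their own pace and stop on an object; the grip force is fixed at half the most. Time passes only in rows, so rows that repeat a pose let the fingers close. It gives the time, the measured TCP pose, the force and the opening at its end, in the units of the state.
- arm.get_obs(): the state, without advancing time (a new reading comes with each control period).
- eyes.camera(name): name is "scene" or "top"; returns the picture (384x512x3 uint8, red, green, blue); there is no depth.
- eyes.get_calibration(name): a dict with "fx", "fy", "cx", "cy" (pixels), "k1" (the pictures are not rectified: a ray, as slopes to the right and down, at radius r is drawn at 1 + k1 r^2 times it, then the intrinsics apply), "pose" (4x4, takes a point from camera to world coordinates). Camera axes: x right, y up, looking along -z (the intrinsics and any distortion apply to the point x, -y, -z); pixel columns grow to the right and rows downward; lengths in m; the calibration is good to about 2 mm. A picture is of the moment at which its call begins. get_calibration takes no time and is no camera call.
- arm.sign_off(): hands the job in, once; it reports no verdict.
The state is a dict: "time": time; "joint_pos": joint angles; "joint_vel": joint speeds; "joint_torque": joint torques, N m; "eef_pos": TCP position; "tool_rot": TCP orientation; "ft_force": force on the tool from outside, world axes, zero at the start; "torque": the same for the moment, N m; "opening": finger opening in m.
Only numpy, scipy, OpenCV 4.12 (cv2) and the standard library are available. Lean on these libraries where they do the work, as an engineer would, in place of code of your own. Each camera call takes 0.05 s, during which the arm holds its last target.

### The job

Put the vegetable cutter back together: onto the splined hub, over the toothed plate already fitted, lower the smooth separator plate with its tab on the opposite side to the fitted plate's tab. Then, on top of the separator, lower the loose toothed plate that has a tab, with its tab on the same side as the fitted plate's. Both go on collar up and all the way down; the toothed wheel without a tab is a spare and is not used.

Things in the scene. Friction and masses are not known exactly. Their poses are not given: they have to be found in the camera images.
- hub: Fixed splined post 14 (x) by 28 mm (y), rounded top 92 mm up, on a 120 mm round foot. A toothed plate is fitted on it, tab along +y; the next plate's underside rests on its collar 38 mm above the table, the one after at 64 mm. A slot passes only with its long side along the post's, either way round, 5 mm play each side. Origin: post axis at table height; z up.
- hub_tab (a point): Outer end of the tab of the toothed plate already fitted on the hub, 80 mm from the post axis along the hub's +y, 18 mm above the table.
- separator: The separator plate (first to go on): Flat on the table, collar up; white, about 120 g. Smooth round disc 90 mm across, 6 mm thick. Tab 26 mm wide, reaching 80 mm from the centre along +y. Grip its collar: 38 mm (x) by 50 mm (y), top 26 mm above the underside. Slot 24 mm (x) by 38 mm (y) right through. Origin: slot centre at the underside; z up.
- toothed: The toothed plate with a tab (second to go on): Flat on the table, collar up; white, about 120 g. Disc 6 mm thick, 106 mm over its teeth. Tab 26 mm wide, reaching 80 mm from the centre along +y. Grip its collar: 38 mm (x) by 50 mm (y), top 26 mm above the underside. Slot 24 mm (x) by 38 mm (y) right through. Origin: slot centre at the underside; z up. The spare looks alike but has no tab.
Not all that is in view belongs to the job. What is shaped like the toothed but blue is not meant. What is shaped like the separator but purple is not meant.

How it is judged:
On the way, in this order (a step that is already met when the one before it is completed fails the run):
1. the separator is down on the fitted plate, tab opposite (horizontal distance between separator and hub below 0.012 m and z of separator in the frame of hub between 0.033 and 0.043 m and angle between separator's own z axis and vertical below 0.12 rad and y of hub_tab in the frame of separator below -0.05 m and angle between the y axis of separator and the y axis of hub, either way round below 0.42 rad), for 0.2 s.
2. the toothed plate is down on the separator, tab on the fitted plate's side (horizontal distance between toothed and hub below 0.012 m and z of toothed in the frame of hub between 0.059 and 0.069 m and angle between toothed's own z axis and vertical below 0.12 rad and y of hub_tab in the frame of toothed above 0.05 m and angle between the y axis of toothed and the y axis of hub, either way round below 0.42 rad), for 0.2 s.
At the end, for the whole second after the job is handed in: Separator on the fitted plate (underside 38 mm up), tab opposite; toothed plate on it (64 mm up), tab on the fitted plate's side; heights within 5 mm, both flat (0.12 rad), collar up, within 12 mm of the hub axis and 0.42 rad of its heading, at rest (all of step 1 and all of step 2 and linear speed of each of separator, toothed below 0.02 m/s); the robot touches nothing.
It also fails if it takes over 64 s, if anything falls off the work surface, if the arm or the gripper's body presses on something with over 40 N, if the wrist force passes 120 N, or if a joint passes its speed limit or range.

## Working session

There is one attempt and no reset: what is moved stays moved. The work goes in short steps, Python scripts to look and compute and a tool call to move; the robot and the scene stay as the last step left them, time stands still between calls to the robot, and variables do not carry over. Pictures are saved under pics/ and viewed, and the job is handed in when it is done.

Besides the shell and the picture viewer there is one more tool, called after "Request:" by a JSON object that holds its "method" and its "body". apply_moves: Moves the arm, as the interface text tells. Its arguments: {"type":"object","properties":{"plan":{"type":"array"},"jaw":{"type":"number"}},"required":["plan"]}

```bash
mkdir -p pics; ls; python3 - <<'E'
from workcell import arm, eyes
import cv2
o=arm.get_obs()
for k in("time","joint_pos","eef_pos","tool_rot","ft_force","opening"):print(k,o[k])
for n in("scene","top"):
    im=eyes.camera(n); cv2.imwrite(f"pics/{n}0.png",im[:,:,::-1]); print(n,eyes.get_calibration(n))
E
```

```text
pics
time 0.0
joint_pos [-1.26218193  0.52202549 -0.03630068  1.59996425  0.02116505  1.02108749
 -0.11281784]
eef_pos [0.23106733 0.58040879 0.25573452]
tool_rot [[-9.29077853e-01  3.69884063e-01 -3.50249668e-04]
 [ 3.69884224e-01  9.29077269e-01 -1.04381461e-03]
 [-6.06813856e-05 -1.09933687e-03 -9.99999394e-01]]
ft_force [-0.16836767  0.6623914  -1.72970165]
opening 0.08549361826153833
scene {'fx': 368.14936113121684, 'fy': 368.14936113121684, 'cx': 255.91209224252654, 'cy': 190.20544482140585, 'k1': -0.12006792845547917, 'pose': array([[ 0.40154968, -0.78082945,  0.47860549,  0.86349956],
       [ 0.91574386,  0.33485784, -0.22199868, -0.14110503],
       [ 0.01307831,  0.52742354,  0.84950183,  0.66841413],
       [ 0.        ,  0.        ,  0.        ,  1.        ]])}
top {'fx': 388.58774843993143, 'fy': 388.58774843993143, 'cx': 250.5422907480214, 'cy': 186.6540390909972, 'k1': -0.1209796856954667, 'pose': array([[-0.23389839,  0.94881685, -0.21222188,  0.35759451],
       [-0.97224875, -0.22935342,  0.04614521,  0.01914698],
       [-0.00489046,  0.21712575,  0.97613139,  0.83167909],
       [ 0.        ,  0.        ,  0.        ,  1.        ]])}
```

View pics/scene0.png

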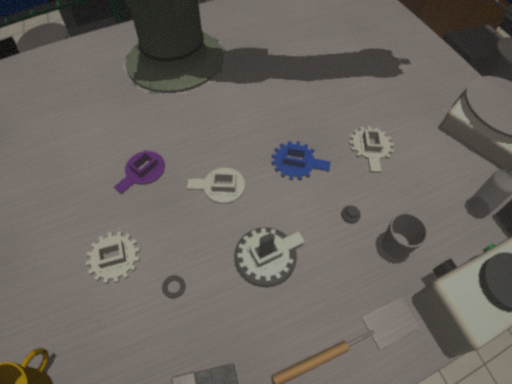

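View pics/top0.png

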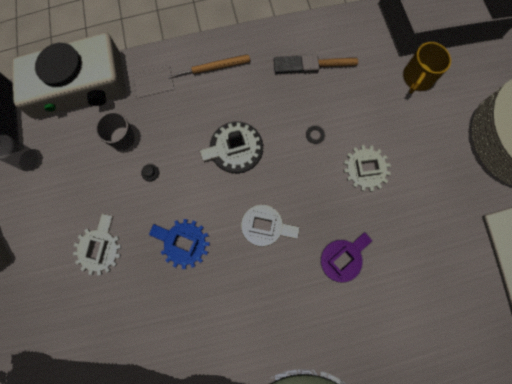

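Scene view: white smooth plate with tab at (224,184), white toothed wheel with tab at (372,145), spare without tab at (112,256), blue and purple decoys, hub at (266,254). In the top view these are the separator (263,225), toothed (97,250), spare (368,168) and hub (236,147). I'll confirm in enlarged crops.

```bash
cat > h.py <<'E'
import numpy as np, cv2
from workcell import arm, eyes
C={n:eyes.get_calibration(n) for n in("scene","top")}
def ray(n,px):
    c=C[n]; px=np.atleast_2d(np.asarray(px,float))
    K=np.array([[c['fx'],0,c['cx']],[0,c['fy'],c['cy']],[0,0,1]])
    u=cv2.undistortPointsIter(px[:,None,:],K,np.array([c['k1'],0,0,0,0.]),None,None,(3,50,1e-10))[:,0]
    d=np.c_[u[:,0],-u[:,1],-np.ones(len(u))]@c['pose'][:3,:3].T
    return c['pose'][:3,3],d
def plane(n,px,z):
    o,d=ray(n,px); return (o+d*((z-o[2])/d[:,2])[:,None])[:,:2]
def proj(n,P):
    c=C[n];P=np.atleast_2d(np.asarray(P,float)); q=(P-c['pose'][:3,3])@c['pose'][:3,:3]
    u=q[:,:2]*[1,-1]/-q[:,2:]; u=u*(1+c['k1']*(u**2).sum(1))[:,None]
    return u*[c['fx'],c['fy']]+[c['cx'],c['cy']]
def crop(im,x,y,r=35,s=8):
    return cv2.resize(np.ascontiguousarray(im[y-r:y+r,x-r:x+r]),None,fx=s,fy=s,interpolation=cv2.INTER_CUBIC)
E
python3 - <<'E'
from h import *
t=cv2.imread('pics/top0.png'); s=cv2.imread('pics/scene0.png')
f=lambda im,l:np.hstack([crop(im,x,y,35,380//100*1) if 0 else cv2.resize(crop(im,x,y,33,4),(264,264)) for x,y in l])
g=np.vstack([f(t,[(268,226),(98,244),(232,147)]),f(s,[(216,184),(373,148),(267,253)])])
g=np.clip(g.astype(float)*1.4,0,255).astype(np.uint8)
cv2.imwrite('pics/crops.png',g)
E
```

```text
(no output)
```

View pics/crops.png

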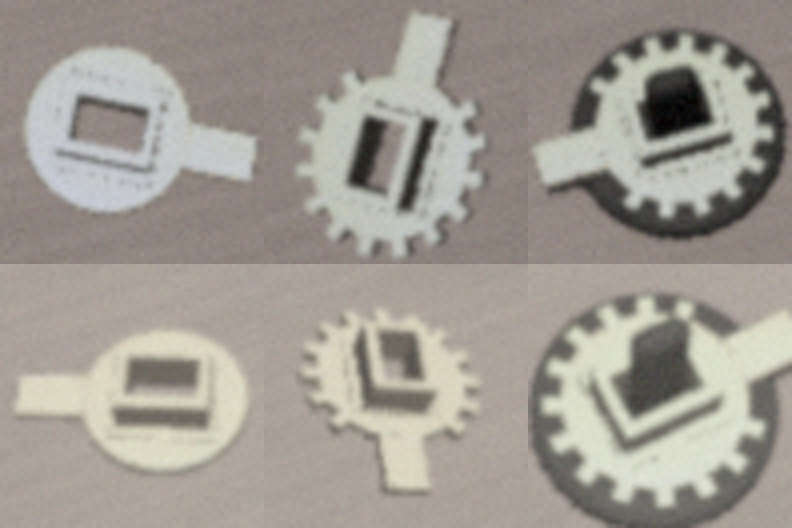

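```bash
cat >> h.py <<'E'
def white(im,thr=None):
    hsv=cv2.cvtColor(im,cv2.COLOR_BGR2HSV)
    return hsv
def measure(n,im,px,z,thr,R=0.1,dbg=None):
    """metric top-down patch on plane z around px: white mask -> centre, tab dir"""
    c0=plane(n,px,z)[0]; st=0.0005; g=np.arange(-R,R,st)
    X,Y=np.meshgrid(c0[0]+g,c0[1]+g,indexing='ij')
    m=proj(n,np.c_[X.ravel(),Y.ravel(),np.full(X.size,z)]).astype(np.float32).reshape(X.shape+(2,))
    w=cv2.remap(im,m[...,0],m[...,1],cv2.INTER_LINEAR)
    mk=(w.min(2)>thr).astype(np.uint8)
    cs,_=cv2.findContours(mk,cv2.RETR_EXTERNAL,cv2.CHAIN_APPROX_NONE)
    k=max(cs,key=cv2.contourArea); f=np.zeros_like(mk); cv2.drawContours(f,[k],-1,1,-1)
    if dbg: cv2.imwrite(dbg,np.hstack([w,cv2.cvtColor(f*255,cv2.COLOR_GRAY2BGR)]))
    i=np.argwhere(f); P=c0+g[i]
    c=P.mean(0)
    for _ in range(30):
        r=P-c; d=np.hypot(*r.T)
        far=r[d>0.062]; t=far.mean(0); t/=np.hypot(*t)
        lat=r@[-t[1],t[0]]; al=r@t
        s=np.abs(lat)>0.018
        c=c+r[s].mean(0)
    return c,np.degrees(np.arctan2(t[1],t[0])),d.max(),np.ptp(lat)
E
python3 - <<'E'
from h import *
for n,l in(("top",[("sep",(263,225),.006),("too",(97,250),.006),("hub",(236,147),.018)]),("scene",[("sep",(224,186),.006),("too",(372,145),.006),("hub",(266,254),.018)])):
    im=cv2.imread(f'pics/{n}0.png')
    for nm,px,z in l:
        for thr in(110,120,130):
            c,a,dm,w=measure(n,im,px,z,thr,dbg=f'pics/d_{n}_{nm}.png'); print(n,nm,thr,c.round(4),a.round(1),round(dm,4),round(w,4))
E
python3 -c "
import cv2,numpy as np
print(0)
r=[np.hstack([cv2.resize(cv2.imread(f'pics/d_{n}_{m}.png'),(264,132)) for m in('sep','too','hub')]) for n in('top','scene')]
cv2.imwrite('pics/dbg.png',np.vstack(r))"
```

```text
top sep 110 [ 0.4508 -0.0231] -115.8 0.0802 0.0892
top sep 120 [ 0.4507 -0.023 ] -115.7 0.0796 0.0875
top sep 130 [ 0.4505 -0.023 ] -115.7 0.0783 0.0853
top too 110 [0.4789 0.3366] -26.7 0.0807 0.1053
top too 120 [0.479 0.336] -26.3 0.0793 0.1031
top too 130 [0.4778 0.3339] -24.7 0.0777 0.0911
top hub 110 [ 0.6335 -0.0101] 92.8 0.0801 0.1023
top hub 120 [ 0.6332 -0.0098] 92.8 0.0786 0.1003
top hub 130 [0.6171 0.0126] -71.6 0.0732 0.0797
scene sep 110 [ 0.4556 -0.0114] -54.0 0.1425 0.2651
scene sep 120 [ 0.4481 -0.0245] -115.1 0.0807 0.0899
scene sep 130 [ 0.4487 -0.0247] -115.6 0.079 0.0858
scene too 110 [0.4948 0.3609] -32.7 0.1128 0.2057
scene too 120 [0.4751 0.3359] -26.2 0.0818 0.1051
scene too 130 [0.4761 0.3363] -27.3 0.08 0.0953
scene hub 110 [0.6045 0.0009] -88.4 0.1334 0.1764
scene hub 120 [ 0.6359 -0.0157] 96.5 0.0855 0.1052
scene hub 130 [ 0.6368 -0.0161] 96.9 0.0845 0.1032
0
```

View pics/dbg.png

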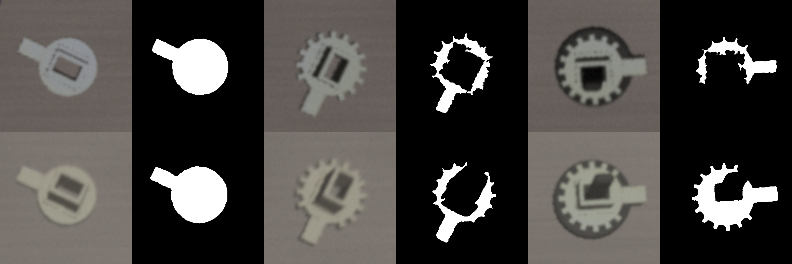

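```bash
python3 - <<'E'
from h import *
for n,px in(("top",(236,147)),("scene",(266,254))):
    im=cv2.imread(f'pics/{n}0.png')
    # dark foot top at z ~0.012/0.010
    for z in(.012,.008):
        c0=plane(n,px,z)[0]; g=np.arange(-.1,.1,.0005); X,Y=np.meshgrid(c0[0]+g,c0[1]+g,indexing='ij')
        m=proj(n,np.c_[X.ravel(),Y.ravel(),np.full(X.size,z)]).astype(np.float32).reshape(X.shape+(2,))
        w=cv2.remap(im,m[...,0],m[...,1],cv2.INTER_LINEAR)
        mk=(w.max(2)<80).astype(np.uint8); mk=cv2.morphologyEx(mk,cv2.MORPH_OPEN,np.ones((5,5)))
        nl,lab,st,_=cv2.connectedComponentsWithStats(mk)
        P=c0+g[np.argwhere(mk)]
        hull=cv2.convexHull(np.argwhere(mk).astype(np.int32))[:,0]
        (cc,ax,an)=cv2.fitEllipse(cv2.convexHull(np.argwhere(mk).astype(np.int32)).astype(np.float32))
        (ec,er)=cv2.minEnclosingCircle(np.argwhere(mk).astype(np.float32))
        print(n,z,'ell',c0-.1+np.array(cc)*.0005,np.array(ax)*.0005,'enc',c0-.1+np.array(ec)*.0005,er*.0005)
    big=cv2.resize(w,None,fx=1,fy=1); cv2.imwrite(f'pics/hubdark_{n}.png',np.hstack([w,cv2.cvtColor(mk*255,8)]))
    for thr in(100,105,110,115,118):
        try: c,a,dm,wd=measure(n,im,px,.018,thr); print(thr,c.round(4),a.round(1),dm.round(4),wd.round(4))
        except Exception as e: print(e)
    # tab direction: white far pixels at z=.018 relative to given centre
    z=.018
E
python3 -c "
import cv2,numpy as np
cv2.imwrite('pics/hd.png',np.vstack([cv2.resize(cv2.imread(f'pics/hubdark_{n}.png'),(600,300)) for n in('top','scene')]))"
```

```text
top 0.012 ell [ 0.63043197 -0.00558405] [0.11983315 0.13327574] enc [ 0.62985457 -0.00066865] 0.06969231414794921
top 0.008 ell [ 0.63183964 -0.00569747] [0.12062035 0.1336989 ] enc [ 0.63150099 -0.00082364] 0.06978038024902344
100 [ 0.6337 -0.0102] 92.4 0.0818 0.1042
105 [ 0.6336 -0.0102] 92.6 0.0812 0.1033
110 [ 0.6335 -0.0101] 92.8 0.0801 0.1023
115 [ 0.6333 -0.0099] 92.8 0.0795 0.1018
118 [ 0.6333 -0.0099] 92.8 0.0791 0.1007
scene 0.012 ell [ 0.63504588 -0.01301979] [0.11557576 0.11876701] enc [ 0.63497797 -0.01303077] 0.05932218551635742
scene 0.008 ell [ 0.63361233 -0.01222188] [0.11638801 0.11959164] enc [ 0.63363463 -0.01224588] 0.05971248245239258
100 [ 0.6339 -0.0107] -180.0 0.1411 0.1996
105 [ 0.6339 -0.0107] -180.0 0.1411 0.1996
110 [0.6045 0.0009] -88.4 0.1334 0.1764
115 [ 0.6356 -0.0156] 96.5 0.0891 0.1058
118 [ 0.6358 -0.0157] 96.5 0.0862 0.1052
```

View pics/hd.png

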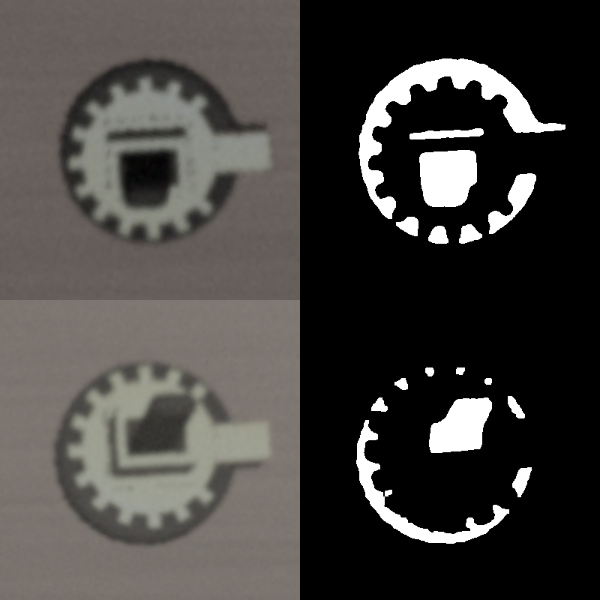

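Confirmed by the crops: the smooth white disc with a tab (top view 263,225) is the separator, the white toothed wheel with a tab (97,250) is the toothed plate, and the tabless one (368,168) is the spare. Estimates are separator (450,-24) mm with tab at -116°, toothed (477,336) mm with tab at -26.5°, and hub (634,-11.5) mm with tab at 93°. I'll move above the separator now.

Request:
{"method": "apply_moves", "body": {"plan": [29, -31, 0, 0, 0, -6, 57, -63, 0, 0, 0, -12, 86, -94, 0, 0, 0, -18, 114, -125, 0, 0, 0, -24, 143, -157, 0, 0, 0, -30, 172, -188, 0, 0, 0, -36, 200, -219, 0, 0, 0, -42, 229, -250, 0, 0, 0, -48, 228, -295, 0, 0, 0, -54, 226, -339, 0, 0, 0, -60, 225, -383, -10, 0, 0, -66, 224, -427, -30, 0, 0, -72, 222, -472, -50, 0, 0, -78, 221, -516, -70, 0, 0, -84, 220, -560, -90, 0, 0, -90, 219, -604, -110, 0, 0, -94, 219, -604, -136, 0, 0, -94, 219, -604, -136, 0, 0, -94, 219, -604, -136, 0, 0, -94], "jaw": -1}}

```text
time: 2.48
eef_pos: [0.4504, -0.023, 0.1209]
tool_rot: [[0.433, 0.901, 0.0], [0.901, -0.433, 0.0], [0.0, 0.0, -1.0]]
ft_force: [0.7, 0.6, 0.1]
opening: 0.0855
```

```bash
cat > look.py <<'E'
import sys
from h import *
tag=sys.argv[1]
o=arm.get_obs(); R=np.array(o['tool_rot'])
print(o['time'],np.round(o['eef_pos'],4),'jaw',np.degrees(np.arctan2(R[1,1],R[0,1])).round(1),'tilt',R[2].round(4),'F',np.round(o['ft_force'],1),'op',round(o['opening'],4),'q',np.round(o['joint_pos'],2))
ims=[]
for n in sys.argv[2:]:
    im=eyes.camera(n)[:,:,::-1]; cv2.imwrite(f'pics/{n}_{tag}.png',im)
E
python3 look.py a top scene
```

```text
2.475 [ 0.4504 -0.023   0.1209] jaw -25.7 tilt [ 2.e-04  1.e-04 -1.e+00] F [0.7 0.6 0.1] op 0.0855 q [-0.36  0.51  0.37  2.17 -0.36  0.52 -0.17]
```

View pics/scene_a.png

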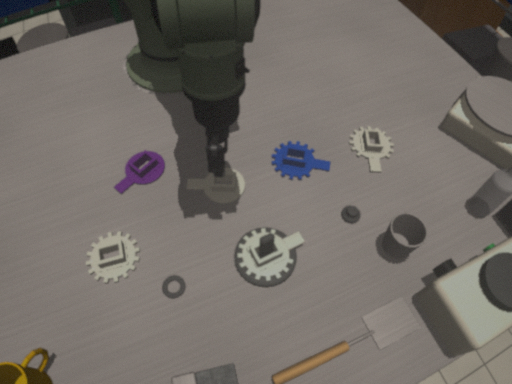

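View pics/top_a.png

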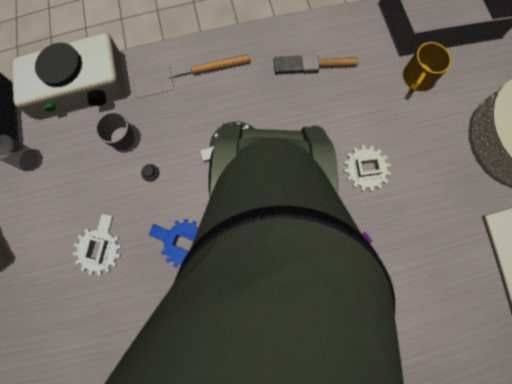

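The arm is over the separator with nothing displaced; the scene view shows the gripper at (218,175) above the plate at (224,184). I'll descend, then close.

Request:
{"method": "apply_moves", "body": {"plan": [0, 0, -30, 0, 0, 0, 0, 0, -60, 0, 0, 0, 0, 0, -80, 0, 0, 0, 0, 0, -91, 0, 0, 0, 0, 0, -91, 0, 0, 0, 0, 0, -91, 0, 0, 0], "jaw": -1}}

```text
time: 3.32
eef_pos: [0.4506, -0.0232, 0.03]
tool_rot: [[0.434, 0.901, 0.001], [0.901, -0.434, 0.0], [0.0, 0.001, -1.0]]
ft_force: [0.4, -0.4, 0.2]
opening: 0.0854
```

Request:
{"method": "apply_moves", "body": {"plan": [0, 0, 0, 0, 0, 0, 0, 0, 0, 0, 0, 0, 0, 0, 0, 0, 0, 0, 0, 0, 0, 0, 0, 0, 0, 0, 0, 0, 0, 0, 0, 0, 0, 0, 0, 0, 0, 0, 0, 0, 0, 0, 0, 0, 0, 0, 0, 0], "jaw": 1}}

```text
time: 4.32
eef_pos: [0.4499, -0.023, 0.0303]
tool_rot: [[0.434, 0.901, -0.0], [0.901, -0.434, 0.001], [0.001, -0.001, -1.0]]
ft_force: [-7.7, 3.4, 38.0]
opening: 0.0372
```

```bash
python3 look.py b scene; python3 -c "
from h import *
im=cv2.imread('pics/scene_b.png');cv2.imwrite('pics/cb.png',crop(im,218,180,50,8)[:600])"
```

```text
4.325 [ 0.4499 -0.023   0.0303] jaw -25.7 tilt [ 9.e-04 -6.e-04 -1.e+00] F [-7.7  3.4 38. ] op 0.0372 q [-0.24  0.69  0.21  2.2  -0.46  0.3  -0.08]
```

View pics/cb.png

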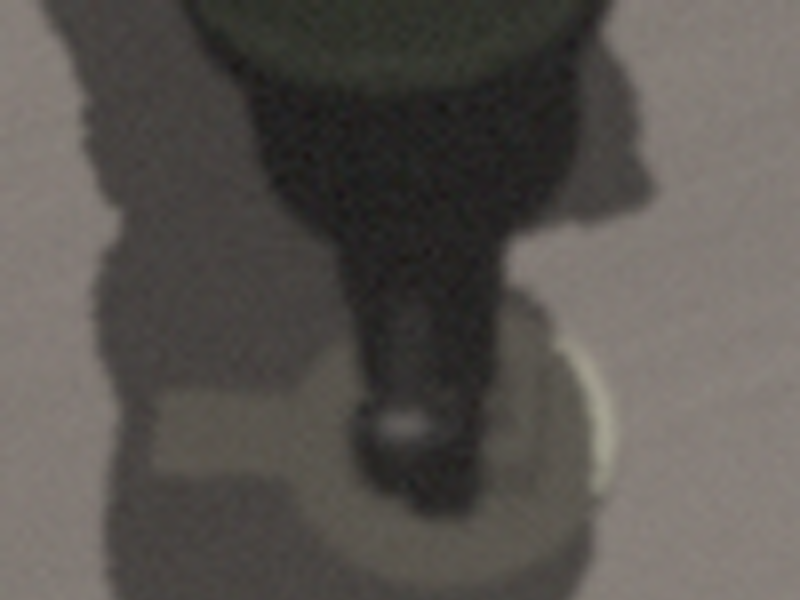

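The collar is gripped (37 mm opening). I'll lift clear and check.

Request:
{"method": "apply_moves", "body": {"plan": [0, 0, 3, 0, 0, 0, 0, 0, 10, 0, 0, 0, 0, 0, 25, 0, 0, 0, 0, 0, 50, 0, 0, 0, 0, 0, 80, 0, 0, 0, 0, 0, 110, 0, 0, 0, 0, 0, 125, 0, 0, 0, 23, 2, 125, 0, 0, 4, 46, 4, 125, 0, 0, 8, 69, 5, 125, 0, 0, 12, 92, 6, 125, 0, 0, 16, 115, 7, 125, 0, 0, 20, 138, 9, 125, 0, 0, 24, 161, 10, 125, 0, 0, 27, 184, 12, 125, 0, 0, 28.5, 184, 12, 125, 0, 0, 28.5, 184, 12, 125, 0, 0, 28.5, 184, 12, 125, 0, 0, 28.5], "jaw": 1}}

```text
time: 6.62
eef_pos: [0.6335, -0.0114, 0.1543]
tool_rot: [[-0.048, 0.999, -0.0], [0.999, 0.048, -0.0], [0.0, -0.0, -1.0]]
ft_force: [-0.5, -0.4, -0.6]
opening: 0.0366
```

```bash
python3 look.py c scene top; python3 -c "
from h import *
im=cv2.imread('pics/scene_c.png');im2=cv2.imread('pics/top_c.png');o=arm.get_obs();p=np.array(o['eef_pos']);u=p-[0,0,.03]
print(proj('scene',u),proj('top',u))
a,b=[np.clip(1.5*crop(i,int(x),int(y),50,4).astype(float),0,255).astype(np.uint8) for i,(x,y) in((im,proj('scene',u)[0]),(im2,proj('top',u)[0]))]
cv2.imwrite('pics/cc.png',np.hstack([a,b]))"
```

```text
6.625 [ 0.6335 -0.0114  0.1543] jaw 2.8 tilt [ 0.e+00 -5.e-04 -1.e+00] F [-0.5 -0.4 -0.6] op 0.0366 q [-0.26  0.67  0.28  1.67 -0.23  0.83  0.17]
[[267.85437499 229.40554344]] [[234.25679229 127.02559   ]]
```

View pics/cc.png

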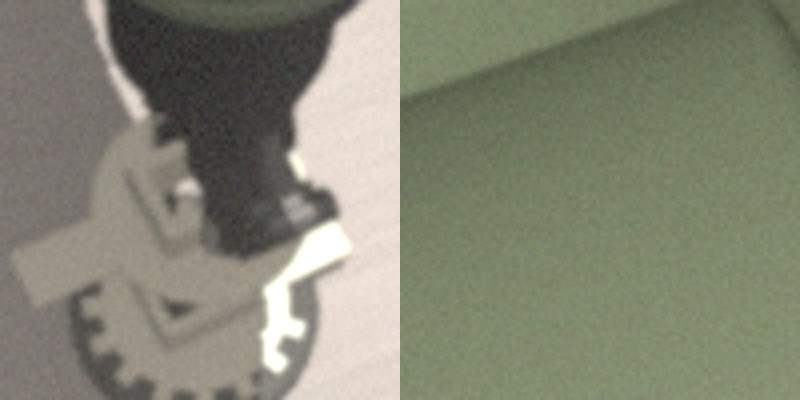

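```bash
cat > ov.py <<'E'
import sys
from h import *
# overlay predicted plate: x y zunder tabdeg img out
img,out,n=sys.argv[1:4]; x,y,z,a=map(float,sys.argv[4:8]); R=float(sys.argv[8])
im=cv2.imread(img); im=np.clip(im.astype(float)*1.6,0,255).astype(np.uint8)
c0=proj(n,[x,y,z])[0].astype(int); r=55; s=7
x0,y0=c0-r; big=cv2.resize(im[max(y0,0):y0+2*r,max(x0,0):x0+2*r],None,fx=s,fy=s,interpolation=cv2.INTER_CUBIC); x0=max(x0,0);y0=max(y0,0)
t=np.radians(a); ty=np.array([np.cos(t),np.sin(t)]); tx=np.array([np.sin(t),-np.cos(t)])
def L(lp,zz,col,closed=True):
    P=np.array([[*(np.array([x,y])+q[0]*tx+q[1]*ty),zz] for q in lp]); u=(proj(n,P)-[x0,y0]+.5)*s
    cv2.polylines(big,[u.astype(np.int32)],closed,col,1)
th=np.linspace(0,2*np.pi,80)
L(np.c_[R*np.cos(th),R*np.sin(th)],z+.006,(0,0,255))
L([(-.013,.04),(-.013,.08),(.013,.08),(.013,.04)],z+.006,(0,0,255),False)
L([(-.019,-.025),(-.019,.025),(.019,.025),(.019,-.025)],z+.026,(0,255,0))
L([(-.012,-.019),(-.012,.019),(.012,.019),(.012,-.019)],z+.026,(0,255,255))
cv2.imwrite(out,big[:600,:800])
E
python3 ov.py pics/scene_c.png pics/ovc.png scene 0.6335 -0.0114 0.124 -87.2 0.045
python3 ov.py pics/scene0.png pics/ovh.png scene 0.634 -0.0115 0.012 92.8 0.053;python3 ov.py pics/top0.png pics/ovt.png top 0.634 -0.0115 0.012 92.8 0.053
python3 -c "
import cv2,numpy as np
cv2.imwrite('pics/ovc3.png',np.hstack([cv2.resize(cv2.imread('pics/'+f),(400,312)) for f in('ovh.png','ovt.png')]))"
```

```text
(no output)
```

View pics/ovc.png

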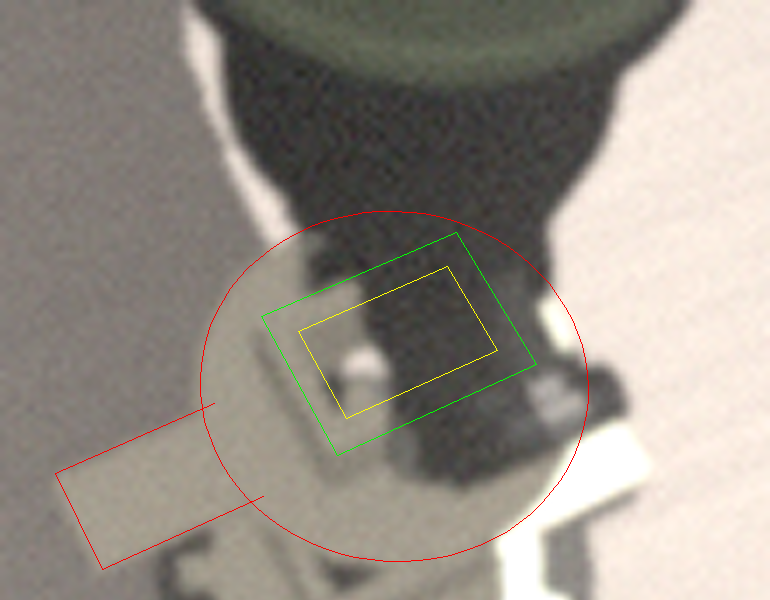

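View pics/ovh.png

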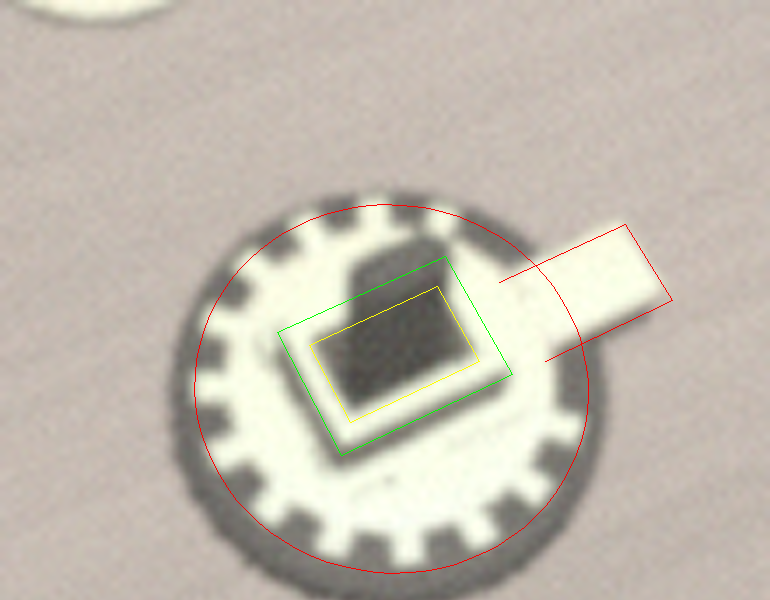

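View pics/ovt.png

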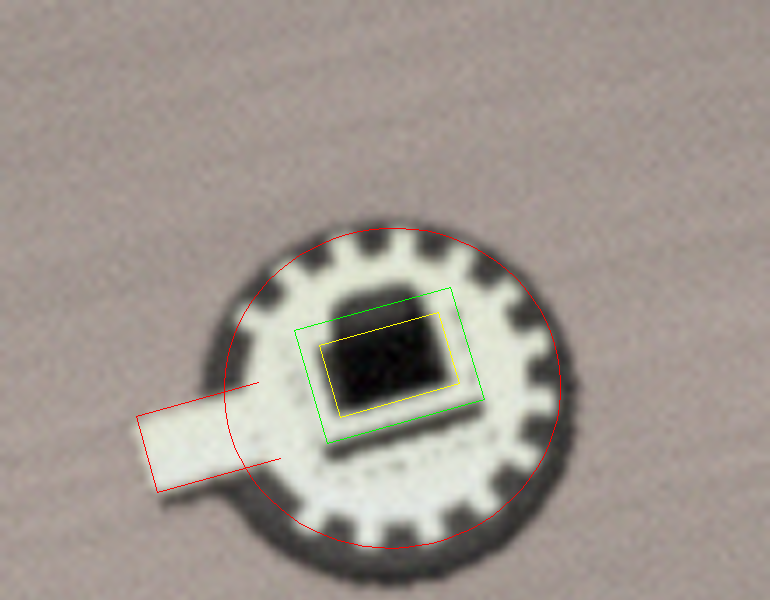

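The overlays agree within about 1–1.5 mm for both the held separator and the hub. The held separator's tab is at scene (224,250), opposite the fitted tab. I'll lower it in stages.

Request:
{"method": "apply_moves", "body": {"plan": [0, 0, -10, 0, 0, 0, 0, 0, -20, 0, 0, 0, 0, 0, -30, 0, 0, 0, 0, 0, -40, 0, 0, 0, 0, 0, -45, 0, 0, 0, 0, 0, -45, 0, 0, 0], "jaw": 1}}

```text
time: 7.48
eef_pos: [0.634, -0.0114, 0.1089]
tool_rot: [[-0.049, 0.999, -0.001], [0.999, 0.049, -0.0], [-0.0, -0.001, -1.0]]
ft_force: [1.2, 0.3, -1.1]
opening: 0.0365
```

Request:
{"method": "apply_moves", "body": {"plan": [0, 0, -10, 0, 0, 0, 0, 0, -20, 0, 0, 0, 0, 0, -30, 0, 0, 0, 0, 0, -36, 0, 0, 0, 0, 0, -39, 0, 0, 0, 0, 0, -39, 0, 0, 0], "jaw": 1}}

```text
time: 8.22
eef_pos: [0.6341, -0.0113, 0.0702]
tool_rot: [[-0.049, 0.999, -0.0], [0.999, 0.049, -0.0], [-0.0, -0.0, -1.0]]
ft_force: [-0.1, -0.8, -1.6]
opening: 0.037
```

```bash
python3 look.py d scene;python3 ov.py pics/scene_d.png pics/ovd.png scene 0.6335 -0.0114 0.040 -87.2 0.045
```

```text
8.225 [ 0.6341 -0.0113  0.0702] jaw 2.8 tilt [-0.e+00 -1.e-04 -1.e+00] F [-0.1 -0.8 -1.6] op 0.037 q [-0.23  0.79  0.24  1.71 -0.27  0.68  0.2 ]
```

View pics/ovd.png

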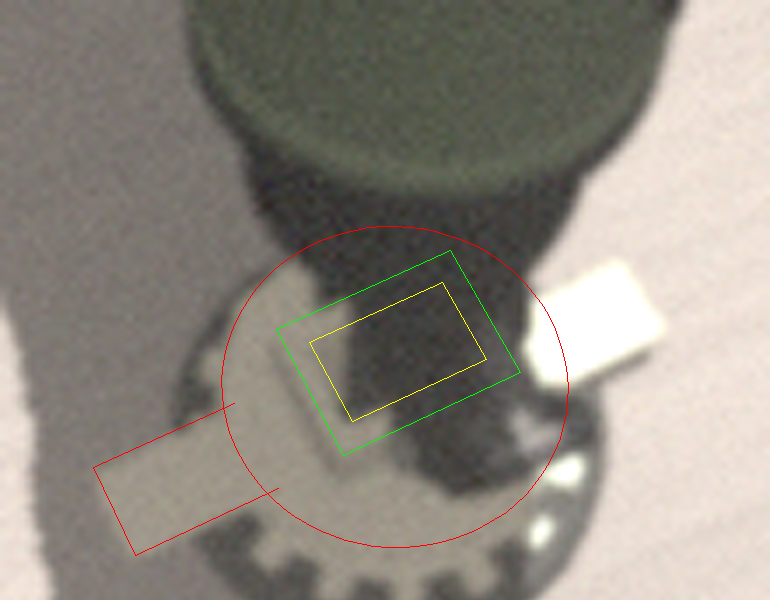

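No contact so far and the position agrees. I'll go down the last 2 mm until it touches, then release.

Request:
{"method": "apply_moves", "body": {"plan": [0, 0, -1, 0, 0, 0, 0, 0, -2, 0, 0, 0, 0, 0, -2, 0, 0, 0], "jaw": 1}}

```text
time: 8.65
eef_pos: [0.6343, -0.0113, 0.0685]
tool_rot: [[-0.049, 0.999, 0.0], [0.999, 0.049, 0.0], [0.0, 0.0, -1.0]]
ft_force: [-0.8, 0.7, 1.5]
opening: 0.0367
```

Request:
{"method": "apply_moves", "body": {"plan": [0, 0, 0, 0, 0, 0, 0, 0, 0, 0, 0, 0, 0, 0, 0, 0, 0, 0, 0, 0, 0, 0, 0, 0, 0, 0, 0, 0, 0, 0, 0, 0, 0, 0, 0, 0], "jaw": -1}}

```text
time: 9.4
eef_pos: [0.6342, -0.0113, 0.0683]
tool_rot: [[-0.049, 0.999, -0.0], [0.999, 0.049, 0.0], [0.0, -0.0, -1.0]]
ft_force: [0.4, -0.1, 0.4]
opening: 0.0855
```

Request:
{"method": "apply_moves", "body": {"plan": [0, 0, 10, 0, 0, 0, 0, 0, 30, 0, 0, 0, 0, 0, 60, 0, 0, 0, 0, 0, 90, 0, 0, 0, -20, 45, 115, 0, 0, 0, -45, 90, 120, 0, 0, 0, -65, 135, 120, 0, 0, 0, -85, 180, 120, 0, 0, 0, -85, 180, 120, 0, 0, 0], "jaw": -1}}

```text
time: 10.52
eef_pos: [0.5478, 0.1727, 0.1896]
tool_rot: [[-0.054, 0.999, 0.0], [0.999, 0.054, 0.002], [0.002, 0.001, -1.0]]
ft_force: [0.3, 0.2, 0.7]
opening: 0.0855
```

```bash
python3 look.py e scene top;python3 ov.py pics/scene_e.png pics/ove.png scene 0.634 -0.0114 0.038 -87.2 0.045;python3 ov.py pics/top_e.png pics/ove2.png top 0.634 -0.0114 0.038 -87.2 0.045
```

```text
10.525 [0.5478 0.1727 0.1896] jaw 3.1 tilt [ 2.e-03  5.e-04 -1.e+00] F [0.3 0.2 0.7] op 0.0855 q [-0.62  0.54  0.3   1.81 -0.21  0.82 -0.16]
```

View pics/ove.png

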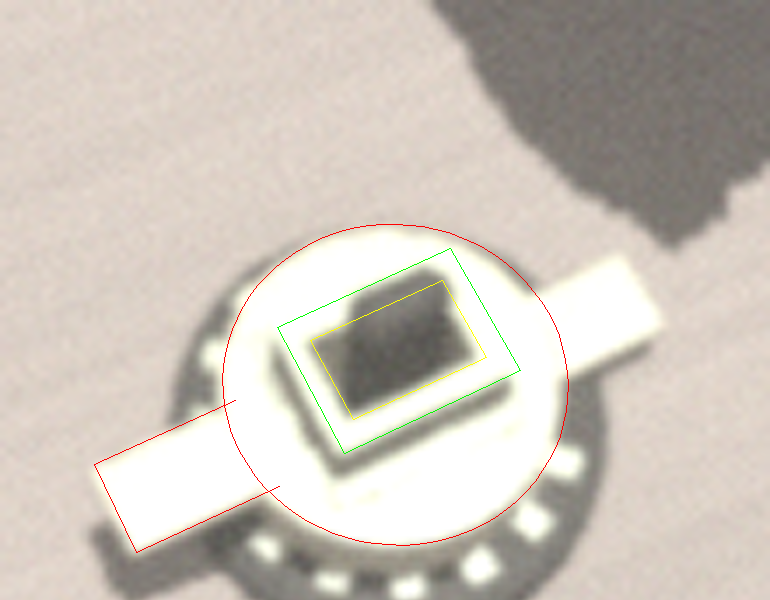

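View pics/ove2.png

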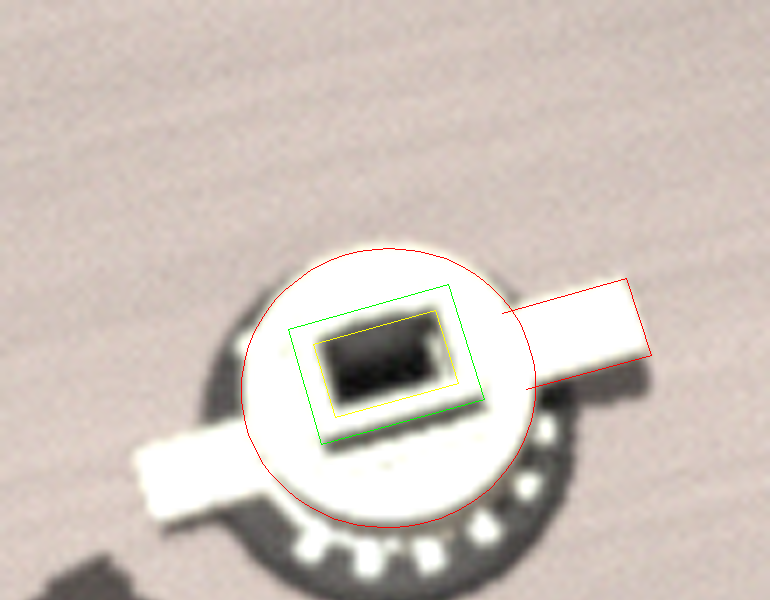

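The separator is seated: in both views its outline fits the 38 mm level with its tab opposite. Next is the toothed plate, gripped along its tab axis (50 mm side) so that joint 7 stays in range.

Request:
{"method": "apply_moves", "body": {"plan": [-12, 28, 0, 0, 0, -5, -24, 56, 0, 0, 0, -10, -36, 84, -10, 0, 0, -15, -48, 112, -25, 0, 0, -20, -60, 140, -45, 0, 0, -25, -72, 167, -65, 0, 0, -29.3, -72, 167, -68, 0, 0, -29.3, -72, 167, -68, 0, 0, -29.3, -72, 167, -68, 0, 0, -29.3], "jaw": -1}}

```text
time: 11.75
eef_pos: [0.4783, 0.3345, 0.1211]
tool_rot: [[0.448, 0.894, 0.001], [0.894, -0.448, 0.0], [0.001, 0.001, -1.0]]
ft_force: [0.9, -0.6, 0.0]
opening: 0.0857
```

```bash
python3 look.py f scene; python3 ov.py pics/scene0.png pics/ovf.png scene 0.477 0.336 0 -26.5 0.053;python3 ov.py pics/top0.png pics/ovf2.png top 0.477 0.336 0 -26.5 0.053
```

```text
11.75 [0.4783 0.3345 0.1211] jaw -26.6 tilt [ 8.e-04  7.e-04 -1.e+00] F [ 0.9 -0.6  0. ] op 0.0857 q [-0.98  0.67  0.39  1.84 -0.37  0.71 -0.84]
```

View pics/ovf.png

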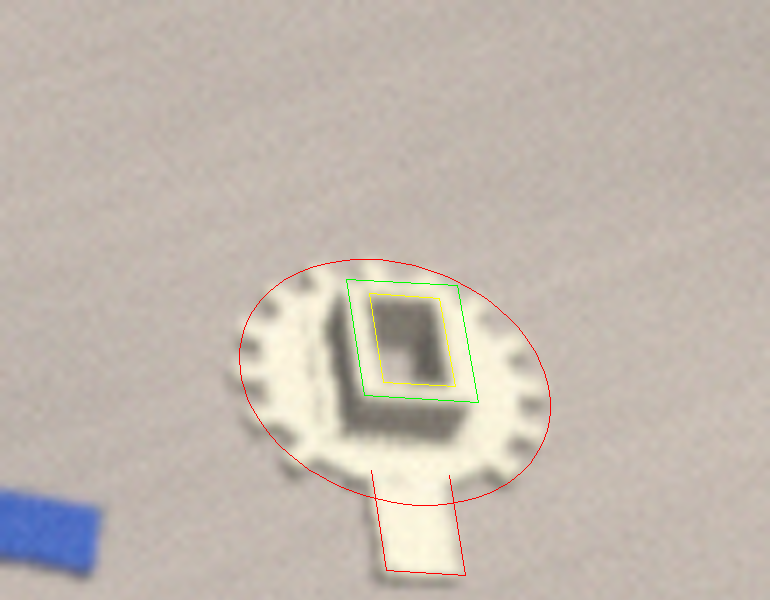

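View pics/ovf2.png

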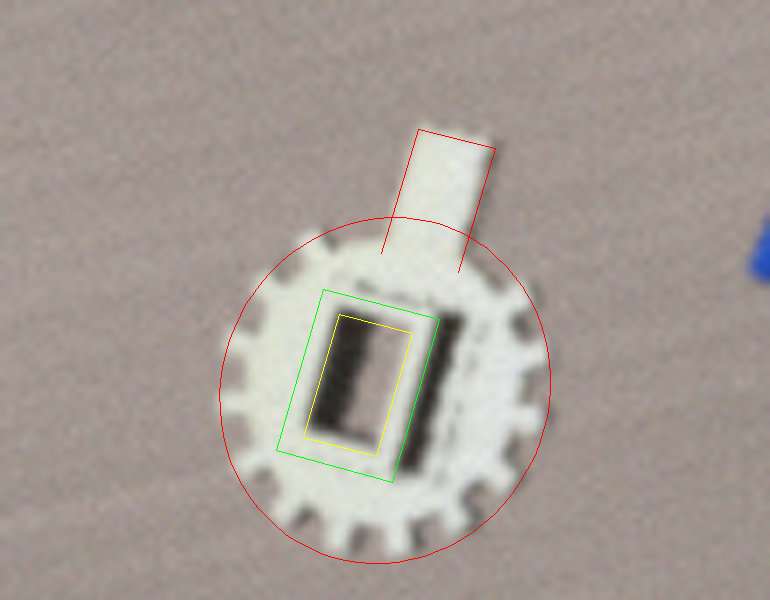

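View pics/scene_f.png

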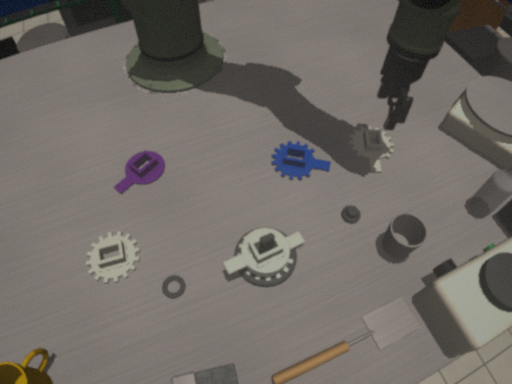

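In the scene view the separator sits at (264,254), and the gripper is above the white tabbed toothed plate at (372,147). The toothed overlay disagrees by about 1–2 mm between cameras, so I'll use the middle. Descending to grip.

Request:
{"method": "apply_moves", "body": {"plan": [0, 1, -30, 0, 0, 0, 0, 1, -60, 0, 0, 0, 0, 1, -80, 0, 0, 0, 0, 1, -90, 0, 0, 0, 0, 1, -91, 0, 0, 0, 0, 1, -91, 0, 0, 0], "jaw": -1}}

```text
time: 12.55
eef_pos: [0.4776, 0.3369, 0.03]
tool_rot: [[0.446, 0.895, 0.001], [0.895, -0.446, 0.001], [0.001, 0.0, -1.0]]
ft_force: [0.7, 0.6, 0.5]
opening: 0.0851
```

Request:
{"method": "apply_moves", "body": {"plan": [0, 0, 0, 0, 0, 0, 0, 0, 0, 0, 0, 0, 0, 0, 0, 0, 0, 0, 0, 0, 0, 0, 0, 0, 0, 0, 0, 0, 0, 0, 0, 0, 0, 0, 0, 0, 0, 0, 0, 0, 0, 0], "jaw": 1}}

```text
time: 13.42
eef_pos: [0.4773, 0.3369, 0.03]
tool_rot: [[0.446, 0.895, 0.0], [0.895, -0.446, 0.001], [0.001, 0.0, -1.0]]
ft_force: [-2.7, -1.1, 10.3]
opening: 0.049
```

Request:
{"method": "apply_moves", "body": {"plan": [0, 0, 3, 0, 0, 0, 0, 0, 10, 0, 0, 0, 0, 0, 25, 0, 0, 0, 0, 0, 50, 0, 0, 0, 0, 0, 80, 0, 0, 0, 0, 0, 110, 0, 0, 0, 0, 0, 140, 0, 0, 0, 0, 0, 155, 0, 0, 0, 0, 0, 155, 0, 0, 0], "jaw": 1}}

```text
time: 14.55
eef_pos: [0.4773, 0.337, 0.1851]
tool_rot: [[0.446, 0.895, 0.001], [0.895, -0.446, 0.001], [0.001, 0.0, -1.0]]
ft_force: [-0.6, 0.8, -1.9]
opening: 0.0489
```

```bash
python3 look.py g
```

```text
14.55 [0.4773 0.337  0.1851] jaw -26.5 tilt [ 1.5e-03  3.0e-04 -1.0e+00] F [-0.6  0.8 -1.9] op 0.0489 q [-1.02  0.59  0.45  1.8  -0.33  0.83 -0.88]
```

Request:
{"method": "apply_moves", "body": {"plan": [10, -22, 0, 0, 0, 7, 20, -44, 0, 0, 0, 14, 30, -66, 0, 0, 0, 21, 40, -88, 0, 0, 0, 28, 50, -110, 0, 0, 0, 35, 60, -132, 0, 0, 0, 70, 70, -154, 0, 0, 0, 52, 80, -176, 0, 0, 0, 59, 90, -198, 0, 0, 0, 66, 100, -220, 0, 0, 0, 74, 110, -243, 0, 0, 0, 82, 120, -265, 0, 0, 0, 90, 130, -288, 0, 0, 0, 98, 140, -310, 0, 0, 0, 106, 150, -332, 0, 0, 0, 113, 157, -348, 0, 0, 0, 119, 157, -348, 0, 0, 0, 119, 157, -348, 0, 0, 0, 119, 157, -348, 0, 0, 0, 119], "jaw": 1}}

```text
time: 16.92
eef_pos: [0.6338, -0.0102, 0.1841]
tool_rot: [[-0.999, -0.043, -0.0], [-0.043, 0.999, 0.0], [0.0, 0.0, -1.0]]
ft_force: [-0.6, -0.0, -1.5]
opening: 0.0489
```

```bash
python3 look.py i scene; python3 ov.py pics/scene_i.png pics/ovi.png scene $(python3 -c "
from workcell import arm
p=arm.get_obs()['eef_pos'];print(p[0],p[1],p[2]-.03)") 92.5 0.053
```

```text
16.925 [ 0.6338 -0.0102  0.1841] jaw 92.5 tilt [ 4.e-04  4.e-04 -1.e+00] F [-0.6 -0.  -1.5] op 0.0489 q [-0.01  0.62 -0.1   1.64  0.07  0.89  1.48]
```

View pics/ovi.png

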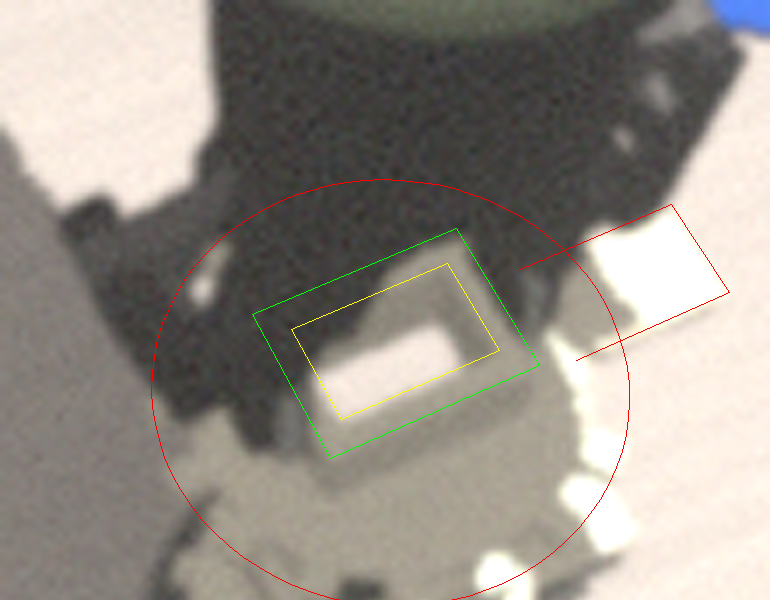

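The held toothed plate matches its predicted outline (scene tab tip at about the fitted tab's side), so I'll lower it in stages.

Request:
{"method": "apply_moves", "body": {"plan": [0, -1, -15, 0, 0, 0, 0, -1, -30, 0, 0, 0, 0, -1, -45, 0, 0, 0, 0, -1, -58, 0, 0, 0, 0, -1, -65, 0, 0, 0, 0, -1, -72, 0, 0, 0, 0, -1, -79, 0, 0, 0, 0, -1, -84, 0, 0, 0, 0, -1, -87, 0, 0, 0, 0, -1, -87, 0, 0, 0], "jaw": 1}}

```text
time: 18.23
eef_pos: [0.6341, -0.0123, 0.0972]
tool_rot: [[-0.999, -0.044, -0.0], [-0.044, 0.999, -0.0], [0.0, -0.0, -1.0]]
ft_force: [-0.3, 0.4, -1.5]
opening: 0.0488
```

```bash
python3 look.py j scene; python3 ov.py pics/scene_j.png pics/ovj.png scene $(python3 -c "
from workcell import arm
p=arm.get_obs()['eef_pos'];print(p[0],p[1],p[2]-.03)") 92.5 0.053
```

```text
18.225 [ 0.6341 -0.0123  0.0972] jaw 92.5 tilt [ 2.e-04 -0.e+00 -1.e+00] F [-0.3  0.4 -1.5] op 0.0488 q [-0.01  0.73 -0.09  1.69  0.09  0.73  1.46]
```

View pics/ovj.png

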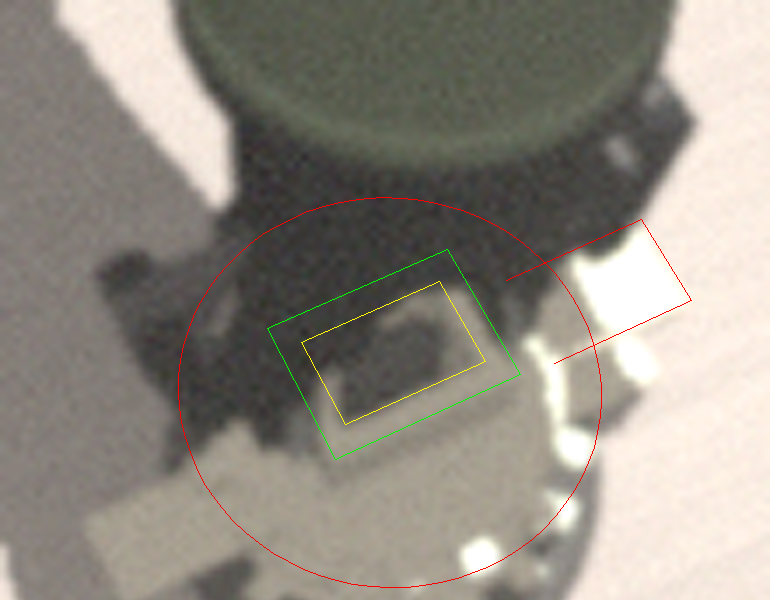

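The post is inside the slot with no contact force. I'll lower the last 3 mm, release and withdraw.

Request:
{"method": "apply_moves", "body": {"plan": [0, 0, -1, 0, 0, 0, 0, 0, -2, 0, 0, 0, 0, 0, -3, 0, 0, 0, 0, 0, -3, 0, 0, 0], "jaw": 1}}

```text
time: 18.77
eef_pos: [0.6341, -0.0123, 0.0942]
tool_rot: [[-0.999, -0.043, -0.0], [-0.043, 0.999, -0.0], [0.0, -0.0, -1.0]]
ft_force: [0.1, -0.0, -2.4]
opening: 0.049
```

Request:
{"method": "apply_moves", "body": {"plan": [0, 0, 0, 0, 0, 0, 0, 0, 0, 0, 0, 0, 0, 0, 0, 0, 0, 0, 0, 0, 0, 0, 0, 0, 0, 0, 0, 0, 0, 0, 0, 0, 0, 0, 0, 0], "jaw": -1}}

```text
time: 19.52
eef_pos: [0.6342, -0.0123, 0.0943]
tool_rot: [[-0.999, -0.044, 0.0], [-0.044, 0.999, -0.0], [-0.0, -0.0, -1.0]]
ft_force: [-0.3, 0.3, -0.7]
opening: 0.0856
```

Request:
{"method": "apply_moves", "body": {"plan": [0, 0, 10, 0, 0, 0, 0, 0, 30, 0, 0, 0, 0, 0, 60, 0, 0, 0, 0, 0, 90, 0, 0, 0, -20, 45, 115, 0, 0, 0, -45, 90, 120, 0, 0, 0, -65, 135, 120, 0, 0, 0, -85, 180, 120, 0, 0, 0, -85, 180, 120, 0, 0, 0, -85, 180, 120, 0, 0, 0], "jaw": -1}}

```text
time: 20.78
eef_pos: [0.5496, 0.1672, 0.2154]
tool_rot: [[-0.999, -0.043, 0.001], [-0.043, 0.999, -0.0], [-0.001, -0.0, -1.0]]
ft_force: [0.5, 0.1, 0.0]
opening: 0.0856
```

```bash
python3 look.py k scene top;python3 ov.py pics/scene_k.png pics/ovk.png scene 0.634 -0.012 0.064 92.5 0.053;python3 ov.py pics/top_k.png pics/ovk2.png top 0.634 -0.012 0.064 92.5 0.053
```

```text
20.775 [0.5496 0.1672 0.2154] jaw 92.5 tilt [-1.3e-03 -1.0e-04 -1.0e+00] F [0.5 0.1 0. ] op 0.0856 q [-0.31  0.49 -0.12  1.77  0.08  0.88  1.15]
```

View pics/ovk.png

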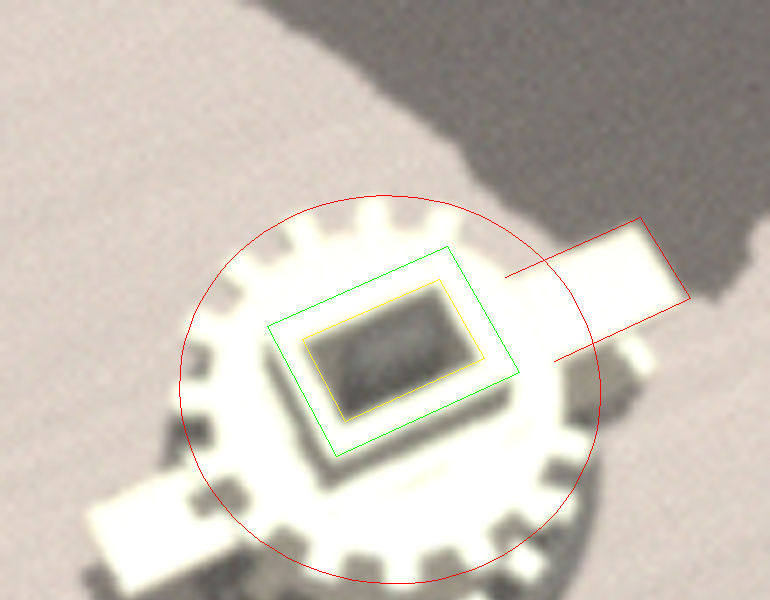

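View pics/ovk2.png

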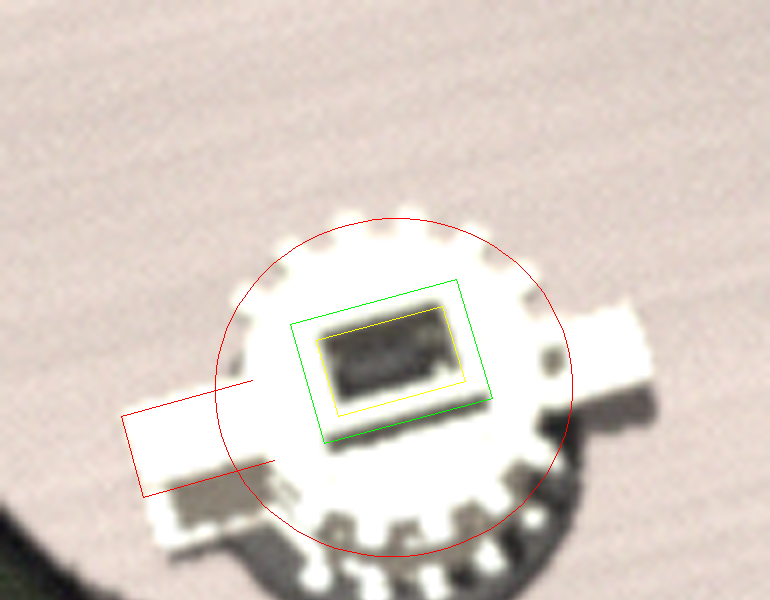

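Both views show both plates seated flat at the expected heights, with tabs on the correct sides and the gripper clear. I'll hand in.

```bash
python3 -c "
from workcell import arm
print(arm.sign_off()); print(arm.get_obs()['time'])"
```

```text
the job is handed in; nothing more can be done
None
the job is handed in; nothing more can be done
```

I put the cutter back together and handed it in at about 21 s of the 64 s allowed. The separator went onto the hub first with its tab opposite the fitted plate's. The white tabbed toothed plate went on top with its tab on the fitted plate's side. The spare and the blue and purple decoys were left alone.

**Last checks:** In both cameras the plates' outlines matched the expected heights (38 mm and 64 mm), flat and collar up. The gripper was open and clear, with the wrist force near zero.

**Disagreements:**
- **Cameras:** the two views differed by about 2–4 mm (the most for the hub), so I used values in between. In the final top view the toothed plate's outline sat about 2.5 mm off the predicted circle, well within the 12 mm limit.
- **Separator grasp:** closing on its collar briefly pushed up with about 38 N at the wrist, which cleared on lifting.
- **Transport move:** I mistyped one turn value on the way to the hub with the toothed plate (70° instead of about 45°). The turn limit per row capped it, and the plate still arrived at the right angle.

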